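Read the clot test: unhood the block heater, draw the capped tube and tip it

ROBOT

A 7-joint arm with a two-finger parallel gripper is mounted at the origin on a cart in front of the work surface, level with it; the furniture and walls round the work are solid. World frame = base frame: x ahead of the robot, y to its left, z up, the work surface at z = 0. Lengths are in m, angles in rad, forces in N, time in s.
With the tool pointing down it reaches from about 0.375 to 0.925 m from the base axis. Payload 3.1 kg.
Tool frame: the origin (TCP) lies between the finger pads; the fingertips stand 19 mm ahead of it and the grasp point (between the pads) is the TCP; z points along the fingers, y is the line along which they close (so a half turn about z gives the same grasp; the last joint's range is limited). The gripper opens to 85 mm and grips with 20 to 120 N. Pads are 22 mm wide; open, the fingers measure 114 mm over their backs; the gripper's body (76 mm by 85 mm) begins 54 mm behind the grasp point. The pads swing forward as they close: fully open they stand 13 mm farther back than shut.
Start: joints at [-1.288, 0.383, 0.044, 1.598, -0.018, 1.161, -0.05], TCP at [0.242, 0.603, 0.25] pointing down, gripper open.
Joint ranges: [-2.61, 2.61], [-0.41, 2.15], [-1.48, 1.57], [0, 2.5], [-1.57, 4.71], [0.05, 1.97], [-2.85, 2.85]. Speed limits (rad/s): [2.79, 2.79, 3.14, 3.14, 3.14, 3.14, 3.14].

INTERFACE

Orientations are given as a unit quaternion [x, y, z, w].
In Python, from bench import move_ptp, movel, move_j, move_gripper, pause, inverse_kinematics, read_camera, camera_params, MotionError, sign_off, look_for, tip_of, read_time_s, read_qpos, read_joint_vel, read_effort, read_eef_pos, read_tcp_rot, read_ft_force, read_ft_torque, read_finger_gap, read_grasp_force gives the robot as it stands. Calls block until the motion is done:
- move_ptp(position, orientation): joint-space move of the TCP to a pose.
- movel(position, orientation=None, speed=0.15): straight line of the TCP; orientation=None keeps the orientation; speed is the mean speed in m/s.
- move_j(angles): joint-space move.
- move_gripper(opening, effort=None): finger opening in m; effort is the grip in N (None keeps the last); returns when the fingers have stopped.
- pause(seconds).
- inverse_kinematics(position, orientation): joint angles nearest the present ones, or None.
- read_camera(name): name is "scene" or "top" or "wrist"; returns the picture (400x640x3 uint8, red, green, blue); there is no depth.
- camera_params(name): a dict with "K" (3x3 intrinsics, pixels), "camera_from_world" (4x4, takes a point from world to camera coordinates). Camera axes: x right, y down, z forward; pixel columns grow to the right and rows downward; lengths in m; the calibration is good to about 2 mm. A picture is of the moment at which its call begins: read the wrist's pose just before it. camera_params takes no time and is no camera call; for the wrist camera it gives the pose at the moment of the call.
A pose or a line that the arm cannot do raises MotionError and nothing moves.
- sign_off(): hands the job in; it is judged then, once.
Trained networks look in the newest picture that a camera, given by its name, has taken for a name from the list of things; names that differ only in an ending like _2 or _b are one class to them, and where a whole thing is asked for, a point or a joint stands for the part that bears it (a point fixed in the world has none). Each returns a list of dicts, best first, with "confidence" (0 to 1); they miss things now and then, are a little off and sometimes report something else, mostly with a low value. They report only what shows in the picture. A call takes as long as a camera call.
- look_for(camera, name): "at" ([column, row] in pixels, amid what is visible of it).
- tip_of(camera, name): "at" ([column, row] in pixels: a listed point, or the origin of a listed thing).
Readings, each from a call of its own:
- read_time_s(): time.
- read_qpos(): joint angles.
- read_joint_vel(): joint speeds.
- read_effort(): joint torques, N m.
- read_eef_pos(): TCP position.
- read_tcp_rot(): TCP orientation.
- read_ft_force(): force on the tool from outside, world axes, zero at the start.
- read_ft_torque(): the same for the moment, N m.
- read_finger_gap(): finger opening in m.
- read_grasp_force(): force on a finger pad.
Only numpy, scipy, OpenCV 4.12 (cv2) and the standard library are available. Lean on these libraries where they do the work, as an engineer would, in place of code of your own. Each camera call takes 0.05 s, during which the arm holds its last target. There are 200 camera calls.

TASK

Read the coagulase clot test: lift the clear hood off the small block heater and set it down, not drop it, upright on the free worktop. Then draw the capped tube straight up out of its bore until it is clear, leaving the two open control tubes standing in theirs and everything else where it is. Without shaking or flicking it, tip the capped tube to about 60 degrees from upright, cap end still the higher, and finish while holding it so, still in the gripper, with every part of it at least 15 cm above the worktop.

Things in the scene. Friction and masses are not known exactly. Their poses are not given: they have to be found in the camera images.
- block_heater: small white dry-block heater, fixed, 170 x 170 mm, deck 64 mm high; origin at the centre of its underside on the worktop, z up, its sloped key panel on the -x side (towards the robot). A bored aluminium block stands 12 mm proud of the deck (see block_top); the three tubes stand in its bores at (x, y) = (+2, +40), (+42, 0) and (+2, -40) mm, any tube in any of these three.
- block_top (a point): centre of the block's top face, 76 mm above the worktop, at the heater's x = +22 mm, y = 0; axes as the heater's. The block is 86 mm (x) by 126 mm (y) with six vertical round bores, 18 mm wide and 46 mm deep, at x = -20 and +20 mm, y = -40, 0 and +40 mm from here
- hood: loose clear plastic hood with grey rim, box open below, 100 (x) x 140 (y) x 80 mm high, walls 4 mm, 165 to 290 g; origin at the centre of its rim's plane, z up. It sits on the heater's deck round the block and over the tubes; the tallest ends 67 mm above its rim, so lift it 70 mm or more before going sideways. A black bar pull, 14 (x) x 60 (y) x 34 mm high, stands on top: pinch it across x
- hood_pull (a point): grasp point in the hood's bar pull, on its middle, 22 mm above the hood's top plate (102 mm above the rim)
- capped_tube: the only one of the three tubes with a cap, and the tallest: 101 mm long, glass 16 mm wide, pale ribbed cap 18 mm wide over its top 25 mm (fixed on), 16 to 26 g; origin at the middle of its closed lower end, z towards the cap. In its bore the lower end is 30 mm above the worktop, the cap from 106 to 131 mm; about 1 mm play all round
- tube_cap (a point): grasp point on the axis inside the cap, 89 mm from the tube's lower end
- control_1: open glass control tube, 84 mm long, 17 mm wide, no cap, standing in a bore of the heater (its rim 114 mm above the worktop); origin at its lower end, z towards its mouth. To be left standing.
- control_2: second open glass control tube, the same as control_1. To be left standing.
- free_bench (a point): fixed point on the worktop (z = 0), to the robot's right of the heater; the worktop is clear in every start for at least 90 mm to both sides (y) and 80 mm ahead and behind (x) of it
- pipette: bystander: pipette lying on the worktop to the left, 228 mm long along its y, 26 mm wide, 37 mm high, origin under its middle
- tally_counter: bystander: metal hand tally counter, 51 x 75 x 25 mm, origin under its middle
- strip_jar: bystander: white test-strip jar, 47 mm wide, 109 mm high, origin under its middle
- stain_bottle: bystander: small stain bottle with a white cap, 37 mm wide, 69 mm high, in front of the monitor, origin under its middle
- slide_box: bystander: closed dark red slide box, fixed, 94 x 100 x 38 mm, at the right, origin under its middle

How it is judged:
By the outcome, as a careful person would: the job done as asked, in the order asked, and still so for the second after the job is handed in, while the arm keeps its last pose, push and grip.
It also fails if it takes over 58 s, if anything falls off the work surface, if the arm or the gripper's body presses on something with over 40 N, if the wrist force passes 120 N, or if a joint passes its speed limit or range.

## Working session

There is one attempt and no reset: what is moved stays moved. The work goes in short steps, each a Python script; the robot and the scene stay as the last script left them, time stands still between calls to the robot, and variables do not carry over. Pictures are saved under pics/ and viewed, at most 10 in all, crops included, and the job is handed in when it is done.

```bash
mkdir -p pics; ls; cat > h.py <<'E'
import numpy as np, cv2
from bench import *
from scipy.spatial.transform import Rotation as R
def P(c):
    p=camera_params(c); return np.array(p["K"])@np.array(p["camera_from_world"])[:3]
def tri(obs): # list of (P,(u,v))
    A=[]
    for M,(u,v) in obs: 
        for r in (u*M[2]-M[0], v*M[2]-M[1]): A.append(r/np.linalg.norm(r[:3]))
    A=np.array(A); x=np.linalg.lstsq(A[:,:3],-A[:,3],rcond=None)[0]
    return x, [np.round((M@np.r_[x,1])[:2]/(M@np.r_[x,1])[2]-np.array(uv),1) for M,uv in obs]
def atz(M,uv,z):
    u,v=uv; A=np.array([u*M[2]-M[0], v*M[2]-M[1]])
    return np.linalg.solve(A[:,:2],-A[:,3]-A[:,2]*z)
def save(c,n):
    im=read_camera(c); cv2.imwrite(f"pics/{n}.png",np.ascontiguousarray(im[...,::-1])); return im
E
python3 - <<'E'
from h import *
for c in("scene","top"):
    save(c,c+"0"); p=camera_params(c); T=np.array(p["camera_from_world"]); print(c,-T[:3,:3].T@T[:3,3],T[2,:3],p["K"][0][0])
    for n in("hood_pull","hood","block_heater","block_top","capped_tube","tube_cap","control_1","free_bench"):
        print(n,[(np.round(d["at"],1),round(d["confidence"],2)) for d in tip_of(c,n)[:3]])
print(read_time_s(),read_tcp_rot())
E
```

```text
pics
scene [-0.65099185 -0.5956125   0.87133933] [ 0.76494313  0.40899658 -0.49757794] 417.2174055778098
hood_pull [(array([295.6, 171.1]), 0.97)]
hood []
block_heater [(array([293.5, 212.8]), 0.87), (array([299. , 192.3]), 0.67)]
block_top [(array([297.6, 190.5]), 0.65)]
capped_tube []
tube_cap []
control_1 [(array([378.4, 241.4]), 0.66)]
free_bench [(array([379.9, 239.1]), 0.87), (array([252.7, 196.8]), 0.65)]
top [0.44043493 0.05171544 1.37204357] [ 7.86673593e-02  8.96181543e-04 -9.96900518e-01] 380.32434418505926
hood_pull [(array([291. , 190.8]), 0.8)]
hood [(array([296.1, 194.3]), 0.64)]
block_heater [(array([301.2, 203.2]), 0.9)]
block_top [(array([399.3, 213.3]), 0.64), (array([455.3, 233.3]), 0.34)]
capped_tube []
tube_cap []
control_1 []
free_bench [(array([399. , 215.7]), 0.68)]
0.9 [ 1.89234436e-01  9.81931936e-01  3.03025027e-05 -3.72309267e-06]
```

View pics/top0.png

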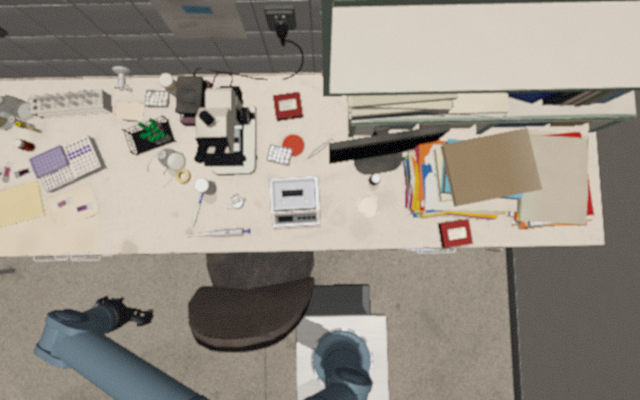

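View pics/scene0.png

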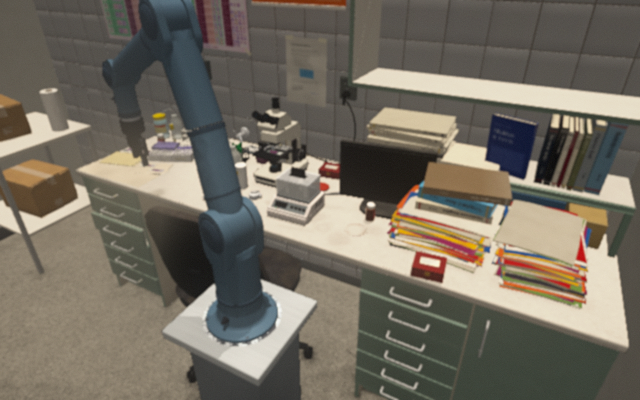

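```bash
python3 - <<'E'
from h import *
S,T=P("scene"),P("top")
for n,a,b in(("pull",(295.6,171.1),(291,190.8)),("heater",(293.5,212.8),(301.2,203.2)),("bench",(379.9,239.1),(399,215.7)),("ctl",(378.4,241.4),(399,215.7))):
    print(n,tri([(S,a),(T,b)]))
E
```

```text
pull (array([0.57645898, 0.15784458, 0.16113057]), [array([ 0.8, -0. ]), array([-0.8,  0.5])])
heater (array([ 0.54437609,  0.14344555, -0.00509435]), [array([ 3.1, -0.1]), array([-2.8,  1.8])])
bench (array([ 0.49885959, -0.21903952,  0.016459  ]), [array([-0.9,  0.1]), array([ 0.8, -0.4])])
ctl (array([ 0.49783379, -0.21789014,  0.00744525]), [array([-0.,  0.]), array([ 0., -0.])])
```

The top view shows the heater and hood near (295,203) with the pull at (292,192), and a faint disc on clear bench at (368,206). The paper pile starts at about column 405 and the stain bottle is at (375,180). The network's free_bench at (399,216) looks too close to the pile, so I'll use a spot nearer the disc after checking it with the wrist camera.

```bash
cat >> h.py <<'E'
def down(yaw): # tool z down, tool y along (cos yaw, sin yaw)
    y=np.array([np.cos(yaw),np.sin(yaw),0]); z=np.array([0,0,-1.]); return R.from_matrix(np.c_[np.cross(y,z),y,z]).as_quat()
E
python3 - <<'E'
from h import *
T=P("top"); print("disc",atz(T,(368,206),0),"bottle",atz(T,(375,180),.06),"pilecorner",atz(T,(410,215),0.05),"slidebox",atz(T,(441,225),.038))
for yaw in(0,np.pi): print(yaw,inverse_kinematics([.5,.12,.4],down(yaw)))
q=[inverse_kinematics([.5,.12,.4],down(y)) for y in(0,np.pi)]
yaw=min((0,np.pi),key=lambda y:abs(inverse_kinematics([.5,.12,.4],down(y))[6]))
print(yaw)
x,y,z=read_eef_pos(); movel([x,y,.4],speed=.3)
obs={}
for i,p in enumerate(([.47,.06,.42],[.50,.22,.42],[.47,-.15,.42])):
    move_ptp(p,down(yaw)); M=P("wrist"); save("wrist",f"w{i}"); np.save(f"M{i}.npy",M)
    for n in("hood_pull","hood","block_heater","block_top","free_bench","capped_tube","tube_cap","control_1"):
        print(i,n,[(np.round(d["at"],1),round(d["confidence"],2)) for d in tip_of("wrist",n)[:3]])
print(read_time_s())
E
```

```text
disc [ 0.53542647 -0.10855304] bottle [ 0.62136017 -0.12849461] pilecorner [ 0.49769734 -0.24774269] slidebox [ 0.46105539 -0.35756106]
0 [-0.89857846  0.00509031  0.59200585  1.73981946 -0.00288369  1.39754983
 -0.30608151]
3.141592653589793 [-0.65487747  0.01431224  0.34531534  1.73056842 -0.00491807  1.39755881
  2.83284564]
0
0 hood_pull [(array([403.9, 103.4]), 0.72)]
0 hood [(array([386.5, 107.7]), 0.92), (array([368.6, 107.7]), 0.73)]
0 block_heater [(array([367.8, 110. ]), 0.82)]
0 block_top []
0 free_bench [(array([336.8, 289.6]), 0.66)]
0 capped_tube [(array([404. , 101.8]), 0.74)]
0 tube_cap []
0 control_1 []
1 hood_pull [(array([372.9, 222.8]), 0.62)]
1 hood [(array([364.5, 202.4]), 0.75)]
1 block_heater []
1 block_top []
1 free_bench []
1 capped_tube [(array([353.6,  71.3]), 0.73), (array([364.4, 201.9]), 0.4)]
1 tube_cap []
1 control_1 []
2 hood_pull [(array([406.8, 148.4]), 0.55)]
2 hood []
2 block_heater []
2 block_top []
2 free_bench []
2 capped_tube []
2 tube_cap []
2 control_1 []
7.0917
```

```bash
python3 - <<'E'
import cv2,numpy as np
cv2.imwrite("pics/w01.png",np.vstack([cv2.imread("pics/w0.png"),cv2.imread("pics/w1.png")])[:, :][::1,::1]) 
a=[cv2.resize(cv2.imread(f"pics/w{i}.png"),(480,300)) for i in (0,1)]
cv2.imwrite("pics/w01.png",np.vstack(a))
E
```

```text
(no output)
```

View pics/w01.png

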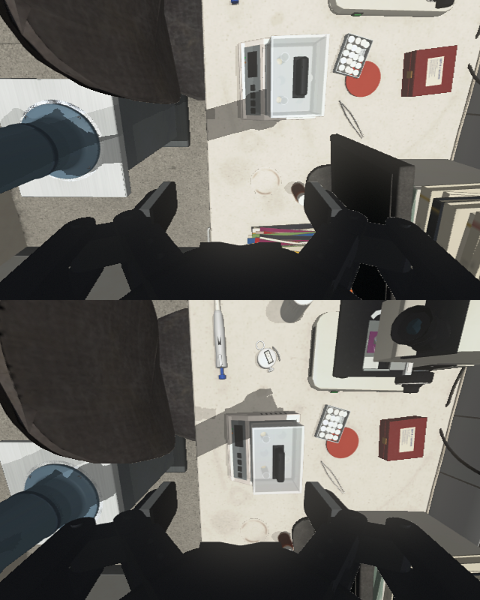

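View pics/w2.png

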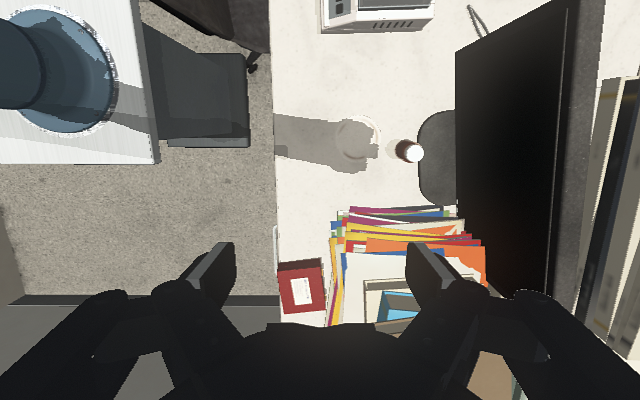

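```bash
python3 - <<'E'
from h import *
M0,M1=np.load("M0.npy"),np.load("M1.npy")
print(tri([(M0,(403.9,103.4)),(M1,(372.9,222.8))]))
print(tri([(M0,(386.5,107.7)),(M1,(364.5,202.4))]))
print(tri([(M0,(403.9,103.4)),(M1,(372.9,222.8)),(P("scene"),(295.6,171.1)),(P("top"),(291,190.8))]))
E
```

```text
(array([0.57351961, 0.15196977, 0.17214448]), [array([-0.3, -0.1]), array([0.3, 0.1])])
(array([0.57676236, 0.15189084, 0.06670961]), [array([0.4, 0.1]), array([-0.4, -0.1])])
(array([0.57457615, 0.1538298 , 0.16539496]), [array([-0.9, -1.3]), array([ 0.2, -2.8]), array([ 1.4, -0.6]), array([0.4, 0.9])])
```

The wrist views show the hood on the heater, with its pull at about (404,103) in w0 and (373,223) in w1, in agreement with the expected 166 mm height. The ring on the bench at (355,137) in w2 is a flat mark on clear worktop, between the heater and the paper pile. Next I'll measure the yaw from the pull's edges.

```bash
python3 - <<'E'
from h import *
for i,(cx,cy) in ((0,(403,103)),(1,(373,223))):
    M=np.load(f"M{i}.npy"); g=cv2.imread(f"pics/w{i}.png",0)
    x0,y0=cx-40,cy-45; m=(g[y0:cy+45,x0:cx+40]<75).astype(np.uint8)
    n,l,s,c=cv2.connectedComponentsWithStats(m); k=1+np.argmin(np.hypot(*(c[1:]-[40,45]).T)+1000*(s[1:,4]<100))
    ys,xs=np.where(l==k); rows=np.arange(ys.min()+5,ys.max()-4)
    print(i,s[k]+[x0,y0,0,0,0])
    for f in(min,max):
        e=np.array([f(xs[ys==r]) for r in rows])+x0; a,b=np.polyfit(rows+y0,e,1)
        W=[atz(M,(a*r+b,r),.178) for r in(rows[0]+y0,rows[-1]+y0)]
        d=W[0]-W[1]; print(np.round(W,4).tolist(),"yaw deg",np.degrees(np.arctan2(-d[0],d[1])))
T=P("top");print("monitor",atz(T,(332,158),.25),atz(T,(332,158),.4),"front edge",atz(T,(368,247),0))
for p in([.574,.153,.26],[.574,.153,.167],[.52,-.1,.2],[.52,-.1,.102]): print(inverse_kinematics(p,down(0)).round(2))
E
```

```text
0 [390  76  21  55 917]
[[0.5555, 0.177], [0.5574, 0.1258]] yaw deg 2.189570739695187
[[0.5776, 0.1771], [0.5791, 0.1259]] yaw deg 1.7002741330736781
1 [364 194  15  49 696]
[[0.5584, 0.1879], [0.5607, 0.1333]] yaw deg 2.346351233828963
[[0.5767, 0.1879], [0.5803, 0.1333]] yaw deg 3.8496752186615644
monitor [0.66395916 0.02396698] [0.6340774  0.02767652] front edge [ 0.38811776 -0.10427681]
[-0.91  0.32  0.7   1.75 -0.22  1.15 -0.14]
[-0.9   0.44  0.7   1.84 -0.34  0.99 -0.05]
[-0.72  0.31  0.97  1.97 -0.3   1.01  0.39]
[-0.62  0.49  0.88  2.03 -0.5   0.85  0.55]
```

```bash
python3 - <<'E'
from h import *
o=down(np.radians(2.2)); g=np.array([.573,.153,.168])
move_gripper(.085)
move_ptp([.573,.153,.27],o); movel(g,o,speed=.12)
move_gripper(.0,45); gap=read_finger_gap(); print("gap",gap,read_grasp_force(),read_eef_pos(),read_ft_force())
if not .010<gap<.020: raise SystemExit("bad grip")
movel(g+[0,0,.004],speed=.03); print("lift",read_ft_force())
movel(g+[0,0,.1],speed=.12); print(read_finger_gap(),read_ft_force())
move_gripper(.0,45)
t=np.array([.525,-.095,.268]); movel(t,speed=.25)
save("scene","s1"); print(read_ft_force(),read_time_s(),read_eef_pos())
E
```

```text
gap 0.013236494846103425 46.88991844654083 [0.57325373 0.1530454  0.16810338] [ 1.18573157 -0.62453477  0.40538042]
lift [ 0.51548436 -0.06023538 -2.64165273]
0.01311918604048042 [ 0.15445067 -0.58919405 -2.00878518]
[ 0.91043096 -0.35584498 -2.30856221] 12.9417 [ 0.52543352 -0.09281545  0.26780046]
```

View pics/s1.png

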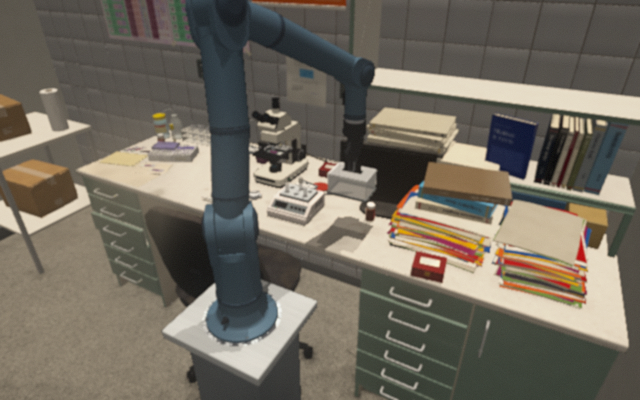

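The hood is held upright at about (352,180) and the tubes on the heater near (298,190) are uncovered. I'll lower it until contact.

```bash
python3 - <<'E'
from h import *
p=np.array([.525,-.095,.111]); movel(p,speed=.12); pause(.2); f0=read_ft_force()[2]; print(f0)
while p[2]>.099:
    p[2]-=.001; movel(p,speed=.02); f=read_ft_force()[2]
    if f-f0>1.5: break
print("contact",p[2],f,read_eef_pos())
move_gripper(.035); pause(.2); move_gripper(.085)
movel([.525,-.095,.27],speed=.2); print(read_ft_force(),read_time_s())
o=down(np.radians(2.2))
for i,q in ((3,[.50,.08,.40]),(4,[.53,.17,.40])):
    move_ptp(q,o); np.save(f"M{i}.npy",P("wrist")); save("wrist",f"w{i}")
    for n in("tube_cap","capped_tube","control_1","block_top","block_heater","hood"): print(i,n,[(np.round(d["at"],1).tolist(),round(d["confidence"],2)) for d in tip_of("wrist",n)[:3]])
for c in("scene","top"):
    read_camera(c)
    for n in("tube_cap","capped_tube","block_top","hood","hood_pull"): print(c,n,[(np.round(d["at"],1).tolist(),round(d["confidence"],2)) for d in tip_of(c,n)[:3]])
a=[cv2.resize(cv2.imread(f"pics/w{i}.png"),(480,300)) for i in (3,4)]
cv2.imwrite("pics/w34.png",np.vstack(a)); print(read_time_s())
E
```

```text
-1.5390682811026395
contact 0.104 -0.025711364855572683 [ 0.52524744 -0.09506558  0.1041566 ]
[ 0.537322    0.16338763 -0.15530428] 18.425
3 tube_cap [([388.7, 117.6], 0.64)]
3 capped_tube [([376.3, 119.4], 0.79)]
3 control_1 [([352.5, 144.5], 0.64), ([354.2, 91.0], 0.49)]
3 block_top [([372.1, 120.2], 0.62), ([389.2, 116.3], 0.23)]
3 block_heater [([352.5, 119.9], 0.97)]
3 hood [([332.1, 247.2], 0.57)]
4 tube_cap [([364.2, 183.7], 0.6)]
4 capped_tube [([356.3, 175.0], 0.49)]
4 control_1 [([332.3, 195.9], 0.44), ([334.4, 148.4], 0.41)]
4 block_top [([345.8, 176.9], 0.89), ([331.6, 199.0], 0.46)]
4 block_heater [([335.2, 171.4], 0.82)]
4 hood [([314.8, 286.8], 0.76), ([331.1, 197.6], 0.33)]
scene tube_cap [([299.4, 180.1], 0.58)]
scene capped_tube [([302.2, 207.4], 0.74)]
scene block_top [([296.8, 188.6], 0.82)]
scene hood [([349.0, 227.5], 0.65)]
scene hood_pull [([348.7, 207.5], 0.73)]
top tube_cap [([309.2, 202.4], 0.74), ([295.1, 185.7], 0.5)]
top capped_tube [([295.2, 189.4], 0.6)]
top block_top [([293.1, 194.9], 0.77)]
top hood [([363.4, 211.0], 0.68)]
top hood_pull [([367.8, 209.1], 0.78), ([294.6, 201.6], 0.21)]
21.075
```

View pics/w34.png

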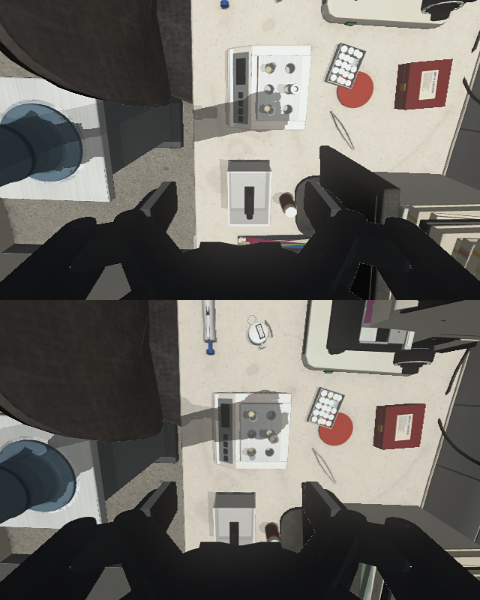

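The hood stands upright on clear bench, at about (250,190) in the upper picture. The capped tube is the bright cap in the far middle bore, at about (290,89) there, which is (389,117) at full size. The two open controls are in the near column.

```bash
python3 - <<'E'
from h import *
M3,M4,S,T=np.load("M3.npy"),np.load("M4.npy"),P("scene"),P("top")
pr=lambda n,o:print(n,*tri(o))
pr("cap w",[(M3,(388.7,117.6)),(M4,(364.2,183.7))])
pr("cap all",[(M3,(388.7,117.6)),(M4,(364.2,183.7)),(S,(299.4,180.1)),(T,(295.1,185.7))])
pr("tube",[(M3,(376.3,119.4)),(M4,(356.3,175.0)),(S,(302.2,207.4)),(T,(295.2,189.4))])
pr("top",[(M3,(372.1,120.2)),(M4,(345.8,176.9)),(S,(296.8,188.6)),(T,(293.1,194.9))])
pr("pull",[(S,(348.7,207.5)),(T,(367.8,209.1))])
print("ctl",atz(M3,(352.5,144.5),.114),atz(M3,(354.2,91),.114),atz(M4,(332.3,195.9),.114),atz(M4,(334.4,148.4),.114))
cv2.imwrite("pics/z.png",np.hstack([cv2.resize(cv2.imread(f"pics/w{i}.png")[y-45:y+45,x-45:x+45],(390,390),interpolation=2) for i,x,y in((3,380,118),(4,355,178))]))
E
```

```text
cap w [0.59309    0.15424505 0.11481   ] [array([1.5, 0.6]), array([-1.4, -0.5])]
cap all [0.59513654 0.15234056 0.11395435] [array([2.7, 2.1]), array([-0.2,  0.7]), array([1. , 0.2]), array([-2. ,  1.5])]
tube [ 0.59968307  0.15059835 -0.01035573] [array([1., 2.]), array([ 0.3, -3.4]), array([-0.2, -0.4]), array([1.1, 0.7])]
top [0.57173316 0.1546473  0.08711521] [array([-0.7, -2.6]), array([0.8, 1.8]), array([0.2, 0.1]), array([0. , 0.1])]
pull [ 0.5170318  -0.09386831  0.1013233 ] [array([ 0.6, -0.1]), array([-0.6,  0.3])]
ctl [0.54339681 0.1164737 ] [0.54095765 0.18772233] [0.54928585 0.13291106] [0.54862222 0.20298237]
```

View pics/z.png

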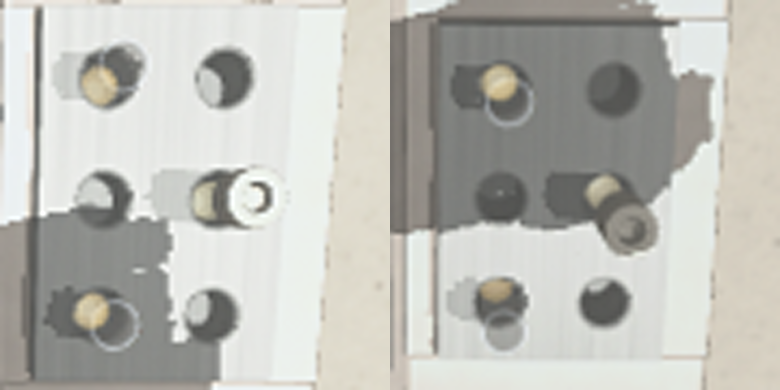

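The crop shows the cap top face at (257,197) on the left and (630,229) on the right, with a control in each near outer bore. A pinch across y at the cap meets only empty bores.

```bash
python3 - <<'E'
from h import *
M3,M4=np.load("M3.npy"),np.load("M4.npy")
a=lambda x,y:(335+x/4.333-.5,73+y/4.333-.5); b=lambda x,y:(310+(x-390)/4.333-.5,133+y/4.333-.5)
print("captop",*tri([(M3,a(257,197)),(M4,b(630,229))]), atz(M3,a(257,197),.131),atz(M4,b(630,229),.131))
for n,u,v in(("b(+,+)",a(225,78),b(613,90)),("b(-,0)",a(103,200),b(500,198)),("b(+,-)",a(211,315),b(605,303))):
    print(n,tri([(M3,u),(M4,v)])[0],atz(M3,u,.076),atz(M4,v,.076))
c=np.array([.594,.154])
for yaw in(92.2,-87.8):
    for s in(1,-1):
        D=R.from_quat(down(np.radians(yaw)))
        for P_ in([*c,.32],[.55,.154,.32],[.5,.15,.35],[.45,.1,.35],[.6,.1,.4]):
            r=[]
            for t in(0,20,40,60):
                q=inverse_kinematics(P_,(D*R.from_euler("y",s*t,degrees=True)).as_quat()); r.append(None if q is None else q.round(2).tolist())
            print(yaw,s,P_,[x is not None for x in r], (D*R.from_euler("y",s*60,degrees=True)).as_matrix()[:,2].round(2), r[0],r[-1])
E
```

```text
captop [0.59396431 0.15438369 0.13036383] [array([-0.1, -0.1]), array([0.1, 0.1])] [0.59399988 0.15429951] [0.59367264 0.15458669]
b(+,+) [0.59244617 0.19402826 0.07695285] [0.5926034  0.19415015] [0.59263039 0.19391901]
b(-,0) [0.55391256 0.15264557 0.07605045] [0.55387289 0.15266226] [0.55396063 0.15262044]
b(+,-) [0.5953152  0.1145378  0.07784054] [0.5953902  0.11452723] [0.59591686 0.11391045]
92.2 1 [np.float64(0.594), np.float64(0.154), 0.32] [True, True, False, False] [-0.87 -0.03 -0.5 ] [-0.85, 0.3, 0.66, 1.63, -0.19, 1.27, 1.45] None
92.2 1 [0.55, 0.154, 0.32] [True, True, True, False] [-0.87 -0.03 -0.5 ] [-0.94, 0.2, 0.68, 1.74, -0.13, 1.25, 1.39] None
92.2 1 [0.5, 0.15, 0.35] [True, True, True, False] [-0.87 -0.03 -0.5 ] [-1.04, 0.05, 0.71, 1.8, -0.04, 1.3, 1.28] None
92.2 1 [0.45, 0.1, 0.35] [True, True, True, False] [-0.87 -0.03 -0.5 ] [-1.11, -0.13, 0.75, 1.93, 0.09, 1.31, 1.22] None
92.2 1 [0.6, 0.1, 0.4] [True, True, False, False] [-0.87 -0.03 -0.5 ] [-0.82, 0.25, 0.72, 1.53, -0.17, 1.42, 1.52] None
92.2 -1 [np.float64(0.594), np.float64(0.154), 0.32] [True, True, Tru
[... 1422 characters left out ...]
4, -1.51] [0.72, -0.29, -0.93, 2.22, 0.12, 0.07, -1.97]
-87.8 -1 [np.float64(0.594), np.float64(0.154), 0.32] [True, True, False, False] [-0.87 -0.03 -0.5 ] [-1.11, 0.4, 1.02, 1.64, -0.35, 1.3, -1.56] None
-87.8 -1 [0.55, 0.154, 0.32] [True, True, True, False] [-0.87 -0.03 -0.5 ] [-1.19, 0.26, 1.0, 1.74, -0.23, 1.26, -1.66] None
-87.8 -1 [0.5, 0.15, 0.35] [True, True, True, False] [-0.87 -0.03 -0.5 ] [-1.27, 0.06, 0.95, 1.81, -0.05, 1.3, -1.84] None
-87.8 -1 [0.45, 0.1, 0.35] [True, True, True, False] [-0.87 -0.03 -0.5 ] [-1.23, -0.16, 0.85, 1.93, 0.12, 1.31, -1.95] None
-87.8 -1 [0.6, 0.1, 0.4] [True, True, False, False] [-0.87 -0.03 -0.5 ] [-1.06, 0.33, 1.06, 1.54, -0.29, 1.44, -1.51] None
```

```bash
python3 - <<'E'
from h import *
o=down(np.radians(92.2)); g=np.array([.5938,.1543,.119])
move_gripper(.05); move_ptp(g+[0,0,.12],o); print(read_time_s()); movel(g,o,speed=.1); print(read_ft_force())
move_gripper(0,30); gap=read_finger_gap(); print("gap",gap,read_grasp_force(),read_ft_force())
if not .014<gap<.022: raise SystemExit("bad grip")
movel(g+[0,0,.2],speed=.08); print(read_finger_gap(),read_ft_force(),read_time_s())
save("scene","s2"); save("wrist","w5")
p0=g+[0,0,.2]; q0=read_qpos(); D=R.from_quat(o); res=[]
for P_ in([.594,.154,.32],[.594,.154,.4],[.55,.15,.32],[.55,.1,.4],[.5,.15,.35],[.6,.05,.4],[.5,.1,.45]):
    for az in range(0,360,15):
        ax=np.array([-np.sin(np.radians(az)),np.cos(np.radians(az)),0])
        Rq=[inverse_kinematics(P_,(R.from_rotvec(ax*np.radians(-t))*D).as_quat()) for t in(30,60)]
        if any(r is None for r in Rq): continue
        res.append((max(np.abs(Rq[1]-q0).max(),2*np.abs(Rq[0]-q0).max(),2*np.abs(Rq[1]-Rq[0]).max()),az,P_,Rq[1].round(2).tolist()))
res.sort(key=lambda r:r[0]); print(q0.round(2)); [print(r) for r in res[:10]]
E
python3 -c "
import cv2,numpy as np
cv2.imwrite('pics/v.png',np.hstack([cv2.resize(cv2.imread('pics/s2.png')[100:250,220:420],(400,300)),cv2.resize(cv2.imread('pics/w5.png'),(400,250))[:250].copy() if 0 else cv2.copyMakeBorder(cv2.resize(cv2.imread('pics/w5.png'),(400,250)),0,50,0,0,0)]))"
```

```text
23.05
[-0.66079377  0.89881283 -0.72854338]
gap 0.01709827391271817 29.22948181629181 [-0.06675812 -0.62202432  1.81090036]
0.017206671802541852 [ 0.03563175  1.18515303 -0.13038692] 27.4333
[-0.85  0.3   0.65  1.63 -0.19  1.27  1.45]
(np.float64(0.6134936092060538), 255, [0.594, 0.154, 0.32], [-0.98, 0.77, 0.62, 1.32, 0.39, 1.84, 1.22])
(np.float64(0.6813519422396267), 255, [0.55, 0.15, 0.32], [-1.04, 0.7, 0.62, 1.44, 0.39, 1.82, 1.17])
(np.float64(0.773100893820573), 120, [0.5, 0.15, 0.35], [-0.35, 0.44, 0.52, 1.7, -0.95, 1.86, 1.95])
(np.float64(0.7738842909695146), 255, [0.5, 0.15, 0.35], [-1.14, 0.59, 0.65, 1.54, 0.4, 1.85, 1.14])
(np.float64(0.7778834364179186), 255, [0.6, 0.05, 0.4], [-0.93, 0.63, 0.68, 1.39, 0.51, 1.8, 1.35])
(np.float64(0.7799871293137899), 270, [0.594, 0.154, 0.32], [-1.13, 0.69, 0.69, 1.48, 0.48, 1.63, 1.06])
(np.float64(0.7859445787170446), 240, [0.55, 0.15, 0.32], [-1.08, 0.88, 0.92, 1.32, 0.12, 1.94, 1.5])
(np.float64(0.7946301285686592), 135, [0.55, 0.15, 0.32], [-0.18, 0.63, 0.26, 1.43, -0.8, 1.96, 1.75])
(np.float64(0.8157774845639789), 255, [0.55, 0.1, 0.4], [-1.04, 0.58, 0.67, 1.45, 0.48, 1.86, 1.27])
(np.float64(0.8369282978589347), 270, [0.594, 0.154, 0.4], [-1.14, 0.62, 0.72, 1.42, 0.53, 1.73, 1.14])
```

View pics/v.png

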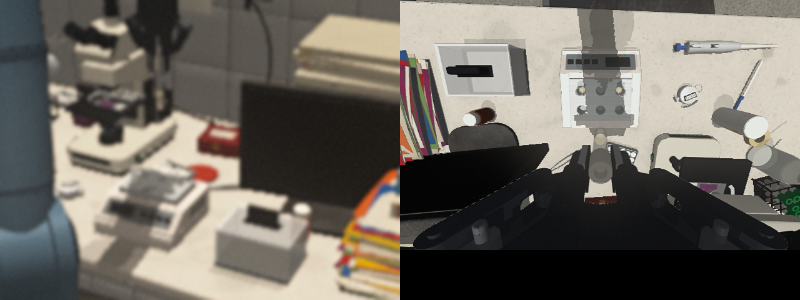

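The tube is held in the gripper with its cap between the pads, at about (600,160). Both controls still stand in their bores and the hood is upright on the bench. Now I'll tip the tube slowly, moving back from the microscope and up.

```bash
python3 - <<'E'
from h import *
D=R.from_quat(down(np.radians(92.2)))
for P_,az in(([.5,.1,.42],270),([.5,.15,.40],270),([.55,.1,.4],270),([.55,.1,.4],265),([.55,.15,.36],270)):
    a=np.radians(az); o=(R.from_rotvec(np.array([-np.sin(a),np.cos(a),0])*np.radians(-60))*D).as_quat()
    try: movel(P_,o,speed=.035); print("ok",P_,az); break
    except MotionError as e: print(P_,az,e)
pause(1); m=R.from_quat(read_tcp_rot()).as_matrix()
print(read_eef_pos(),m[:,2],np.degrees(np.arccos(-m[2,2])),read_finger_gap(),read_grasp_force(),read_ft_force(),read_time_s())
save("scene","s3"); save("wrist","w6"); print(np.abs(read_joint_vel()).max())
a,b=cv2.imread("pics/s3.png"),cv2.imread("pics/w6.png")
cv2.imwrite("pics/v2.png",np.hstack([cv2.resize(a[50:250,170:430],(390,300)),cv2.resize(b,(400,300))]))
E
```

```text
ok [0.5, 0.1, 0.42] 270
[0.50000775 0.100016   0.42000761] [ 4.48721945e-05 -8.65986658e-01 -5.00067102e-01] 59.99556043650422 0.017097470608996503 29.210302233695984 [ 1.45240105 -0.18828016 -0.87426201] 32.9167
0.002485474945060826
```

View pics/v2.png

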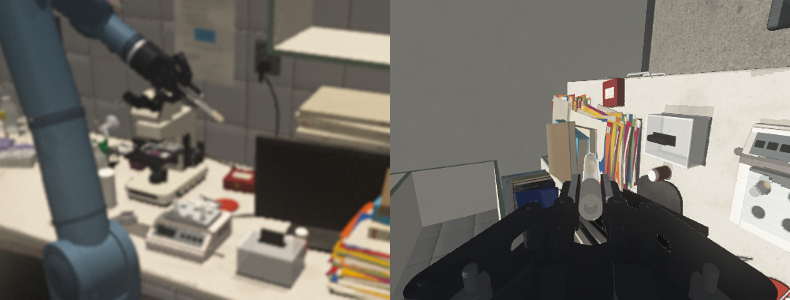

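The tube lies in line with the fingers, from its cap at (590,205) to its lower end at (590,158), just as before tipping. It is tipped 60° with the cap higher and its lower end about 0.37 m up, and the controls and hood are undisturbed.

```bash
python3 -c "
from bench import *
print(sign_off())"
```

```text
the job is handed in; nothing more can be done
None
```

The job is handed in at about 33 s: the hood is upright on the free worktop, both control tubes still stand in their bores, and the capped tube is held 60° from upright, cap end higher, its lowest part about 0.37 m above the worktop.

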